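# Set the copper serving dishes on their underplates

### The job

Lay the restaurant table for service: set each of the four copper vessels on the white underplate of its own shape and size (large round pot, small round pot, oval dish, square dish), upright and flat in the plate's well inside the rim, with the oval and square dishes turned to line up with their plates. Set each one down, do not drop it, and leave the drinking glass and the tealight where they stand.

Things in the scene. Friction and masses are not known exactly. Their poses are not given: they have to be found in the camera images.
- pot_large: Large round pot, the bigger of the two round vessels: straight-sided, 64 mm outer diameter, 42 mm tall. Open-topped empty copper vessel, 3 mm walls, 0.05 to 0.25 kg, standing loose and upright on the table; origin at the centre of its underside, z up. Grip it from above across its outer walls, any yaw.
- pot_small: Small round pot, the smaller of the two round vessels: straight-sided, 44 mm outer diameter, 34 mm tall. Open-topped empty copper vessel, 3 mm walls, 0.05 to 0.25 kg, standing loose and upright on the table; origin at the centre of its underside, z up. Grip it from above across its outer walls, any yaw.
- dish_oval: Oval dish: straight-sided, two straight parallel sides and half-round ends, 98 mm long (along its x) by 58 mm wide (along its y), 36 mm tall. Open-topped empty copper vessel, 3 mm walls, 0.05 to 0.25 kg, standing loose and upright on the table; origin at the centre of its underside, z up. Grip it from above across its outer walls in its y direction (58 mm).
- dish_square: Square dish: straight-sided, 56 mm by 56 mm (sides along its x and y), 38 mm tall. Open-topped empty copper vessel, 3 mm walls, 0.05 to 0.25 kg, standing loose and upright on the table; origin at the centre of its underside, z up. Grip it from above across its outer walls in its x or y direction.
- plate_large: Large round underplate, for the large round pot: well 82 mm in diameter, 104 mm over the rim. Fixed white ceramic plate on the table: flat floor of the well 3 mm above the table inside a rim 11 mm wide whose top is 7 mm above the table; origin at the centre of its underside (table level), z up.
- plate_small: Small round underplate, for the small round pot: well 62 mm in diameter, 84 mm over the rim. Fixed white ceramic plate on the table: flat floor of the well 3 mm above the table inside a rim 11 mm wide whose top is 7 mm above the table; origin at the centre of its underside (table level), z up.
- plate_oval: Oval underplate, for the oval dish: well 116 mm long (along its x) by 76 mm wide (along its y), half-round ends, 138 by 98 mm over the rim. Fixed white ceramic plate on the table: flat floor of the well 3 mm above the table inside a rim 11 mm wide whose top is 7 mm above the table; origin at the centre of its underside (table level), z up.
- plate_square: Square underplate, for the square dish: well 74 by 74 mm (sides along its x and y), 96 by 96 mm over the rim. Fixed white ceramic plate on the table: flat floor of the well 3 mm above the table inside a rim 11 mm wide whose top is 7 mm above the table; origin at the centre of its underside (table level), z up.
- glass: Empty clear drinking glass, loose, 64 mm across the rim, 115 mm tall, standing upright; origin at the centre of its underside, z up. A bystander: not to be disturbed.
- tealight: Green glass tealight holder, loose, 68 mm across the rim, 50 mm tall, with a white candle in it; origin at the centre of its underside, z up. A bystander: not to be disturbed.
There are look-alikes about, which are no part of the job. Leave any red look-alike of the pot_large alone.

How it is judged:
By the outcome, as a careful person would: the job done as asked, in the order asked, and still so for the second after the job is handed in, with the robot touching nothing.
It also fails if it takes over 112 s, if anything falls off the work surface, if the arm or the gripper's body presses on something with over 40 N, if the wrist force passes 120 N, or if a joint passes its speed limit or range.

### The arm

A 7-joint arm with a two-finger parallel gripper is mounted at the origin on the work surface. World frame = base frame: x ahead of the robot, y to its left, z up, the work surface at z = 0. Lengths are in m, angles in degrees, forces in N, time in s.
With the tool pointing down it reaches from about 0.4 to 0.75 m from the base axis. Payload 19.5 kg.
Tool frame: the origin (TCP) lies between the finger pads; the fingertips stand 11 mm ahead of it and the grasp point (between the pads) lies 8 mm behind it; z points along the fingers, y is the line along which they close (so a half turn about z gives the same grasp; the last joint's range is limited). The gripper opens to 85 mm and grips with 20 to 120 N. Pads are 22 mm wide; open, the fingers measure 114 mm over their backs; the gripper's body (76 mm by 85 mm) begins 54 mm behind the grasp point. The pads swing forward as they close: fully open they stand 13 mm farther back than shut.
Start: joints at [-2.389, 40.479, -1.581, 85.061, 1.261, 54.483, -4.326], TCP at [0.575, 0, 0.242] pointing down, gripper open.
Joint ranges: [-155.06, 155.06], [-18.47, 123.98], [-90, 86.84], [0, 140.48], [-83.41, 263.41], [0, 116], [-161.91, 161.91]. Speed limits (degrees/s): [108.29, 108.29, 147.25, 147.25, 172.46, 172.46, 172.46].

### API

Orientations are given as a 3x3 rotation matrix whose columns are the frame's x, y, z axes.
In Python, from cell import readout, eyes, bot gives the robot as it stands.
- The arm moves only by the shell command python3 -m pendant 'ROWS' [OPENING] [FORCE]. ROWS is JSON, a list of rows, each an object with "translation": the shift along the tool's x, y, z in cm, a list of three; "turn": the turn, a rotation vector about the tool's x, y, z in degrees, a list of three. In form: [{"translation": [x, y, z], "turn": [ax, ay, az]}, ...]. A call has 1 to 8 rows; each row is the pose to reach, as a shift and turn from the pose commanded when the call began, along the tool's axes at that moment; what a row does not reach only later rows make up. A row lasts 1/8 s, in which the tool goes at most 62.5 mm and 10.7 degrees, less where a joint would pass 70% of its speed; a pose out of reach is approached as far as the arm can. A call with a gripper value outside its range is refused whole. OPENING is the closure, from 0 (fully open) to 1 (shut), set as the call begins (- or left out, the last holds). The fingers move at their own pace and stop on an object; FORCE is the grip in N (left out, the last holds). Time passes only in rows, so rows that repeat a pose let the fingers close. It gives the time, the measured TCP pose, the force, the opening and the grip force at its end, in the units of the state.
- readout.get_obs(): the state, without advancing time (a new reading comes with each control period).
- eyes.snapshot(name): name is "scene" or "side" or "wrist"; returns a dict with "color" (420x560x3 uint8, red, green, blue), "range_z" (420x560 float32, m along the optical axis (not along the pixel's ray), 0 where there is no reading), "intrinsics" (3x3 intrinsics, pixels), "T" (4x4, takes a point from camera to world coordinates); the wrist camera has in their place "hand_eye" (4x4, takes a point from camera to tool coordinates, whose origin is the TCP and whose axes are the flange's). Camera axes: x right, y down, z forward; pixel columns grow to the right and rows downward; lengths in m; the calibration is good to about 2 mm. A picture is of the moment at which its call begins: read the wrist's pose just before it.
- bot.sign_off(): hands the job in; it is judged then, once.
Trained networks look in a picture, given as the dict that the camera call returned (one of the last four; its "shot" number tells which), for a name from the list of things; names that differ only in an ending like _2 or _b are one class to them, and where a whole thing is asked for, a point or a joint stands for the part that bears it (a point fixed in the world has none). Each returns a list of dicts, best first, with "p" (0 to 1); they miss things now and then, are a little off and sometimes report something else, mostly with a low value. They report only what shows in the picture. A call takes as long as a camera call. They do not tell look-alikes from the thing itself.
- eyes.cut_out(thing, picture): "mask" (420x560 bool, what is visible of it) and "rect" ([left, top, width, height] in pixels, round what is visible of it).
- eyes.tip_of(thing, picture): "point" ([column, row] in pixels: a listed point, or the origin of a listed thing).
The state is a dict: "clock": time; "joints": joint angles; "qvel": joint speeds; "joint_torque": joint torques, N m; "tcp_pos": TCP position; "ee_rot": TCP orientation; "ft_force": force on the tool from outside, world axes, zero at the start; "moment": the same for the moment, N m; "width": finger opening in m; "grip_force": force on a finger pad.
Only numpy, scipy, OpenCV 4.12 (cv2) and the standard library are available. Lean on these libraries where they do the work, as an engineer would, in place of code of your own. Each camera call takes 0.05 s, during which the arm holds its last target. There are 200 camera calls.

## Working session

There is one attempt and no reset: what is moved stays moved. The work goes in short steps, Python scripts to look and compute and a shell command to move; the robot and the scene stay as the last step left them, time stands still between calls to the robot, and variables do not carry over. Pictures are saved under pics/ and viewed, at most 14 in all, crops included, and the job is handed in when it is done.

```bash
ls; mkdir -p pics
python3 - <<'E'
from cell import readout, eyes, bot
import cv2,numpy as np
o=readout.get_obs(); print(o)
for n in("scene","side"):
    s=eyes.snapshot(n); cv2.imwrite(f"pics/{n}0.png",s["color"][:,:,::-1]); print(n,s["T"].round(3).tolist(),s["intrinsics"].tolist())
E
```

```text
pics
{'clock': 0.0, 'joints': array([-2.38781219, 40.51184264, -1.5823367 , 85.08191672,  1.2587509 ,
       54.48246234, -4.32800655]), 'qvel': array([ 0.01726511,  0.02841469, -0.01386937,  0.05423331, -0.01265356,
        0.12695322, -0.0340425 ]), 'joint_torque': array([-3.35119905e-03, -8.83210659e+01,  1.23306759e+00, -2.36173260e+01,
        1.66974653e-02,  6.38553465e-03, -2.14882397e-05]), 'tcp_pos': array([ 5.74767150e-01, -6.51940059e-06,  2.41858528e-01]), 'ee_rot': array([[ 8.12035858e-05,  9.99999467e-01, -1.02926151e-03],
       [ 9.99999997e-01, -8.12106945e-05, -6.86485886e-06],
       [-6.94844224e-06, -1.02926095e-03, -9.99999470e-01]]), 'ft_force': array([-0.55662145,  0.06332193,  0.23549163]), 'moment': array([-0.02321535,  0.01817064,  0.00042149]), 'grip_force': 0.0, 'width': 0.0856841004269449}
scene [[-0.844, 0.399, -0.357, 1.068], [0.535, 0.606, -0.588, 0.887], [-0.019, -0.688, -0.725, 1.123], [0.0, 0.0, 0.0, 1.0]] [[523.8405975612836, 0.0, 269.91842311217675], [0.0, 523.8405975612836, 215.41500398131967], [0.0, 0.0, 1.0]]
side [[0.981, -0.157, 0.116, 0.371], [-0.194, -0.735, 0.65, -0.771], [-0.017, -0.66, -0.751, 0.932], [0.0, 0.0, 0.0, 1.0]] [[501.15858786340397, 0.0, 287.53002006630015], [0.0, 501.15858786340397, 212.7916131876534], [0.0, 0.0, 1.0]]
```

View pics/scene0.png

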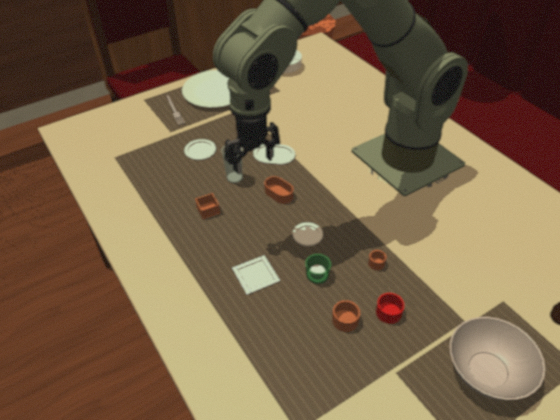

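View pics/side0.png

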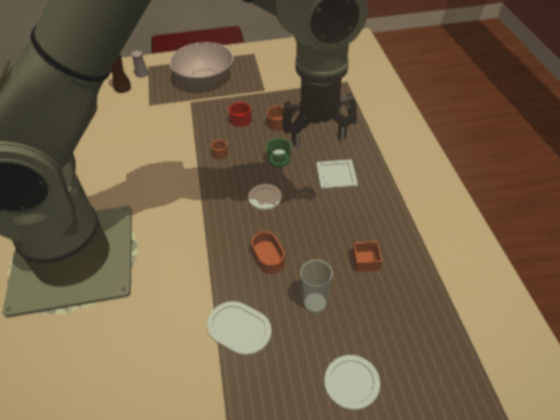

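The pictures show four copper vessels. In the side view they sit at: large pot (278,118), small pot (219,149), oval (268,252) and square (367,256). The red look-alike is at (240,115), the tealight at (279,153) and the glass at (316,285). The plates are square (337,174), small (265,196), oval (239,327) and large (352,382).

```bash
cat > h.py <<'E'
from cell import readout, eyes, bot
import cv2,numpy as np
H=dict(pot_large=.042,pot_small=.034,dish_oval=.036,dish_square=.038,plate_large=.007,plate_small=.007,plate_oval=.007,plate_square=.007,glass=.115,tealight=.05)
def snap(n):
    o=readout.get_obs(); s=eyes.snapshot(n)
    if n=="wrist":
        T=np.eye(4);T[:3,:3]=o["ee_rot"];T[:3,3]=o["tcp_pos"]; s["T"]=T@s["hand_eye"]
    return s
def cloud(s,m):
    m=m&(s["range_z"]>0); v,u=np.nonzero(m); z=s["range_z"][v,u];K=s["intrinsics"]
    P=np.c_[(u-K[0,2])/K[0,0]*z,(v-K[1,2])/K[1,1]*z,z]
    return P@s["T"][:3,:3].T+s["T"][:3,3]
def plane(s,uv,h):
    K=s["intrinsics"];d=np.c_[(uv[:,0]-K[0,2])/K[0,0],(uv[:,1]-K[1,2])/K[1,1],np.ones(len(uv))]@s["T"][:3,:3].T
    c=s["T"][:3,3]; return c+d*((h-c[2])/d[:,2])[:,None]
def fit(s,d,t):
    h=H[t];P=cloud(s,d["mask"]);zs=np.percentile(P[:,2],[2,50,98])
    # outline of mask's rim: points near top height
    b=P[np.abs(P[:,2]-h)<(.006 if h>.01 else .02)][:,:2]
    out=""
    if len(b)>10:
        (cx,cy),(w,l),a=cv2.minAreaRect((b*1000).astype(np.float32))
        if w<l: w,l,a=l,w,a+90
        out=f"ctr {cx:.0f},{cy:.0f} size {w:.0f}x{l:.0f} longdir {a%180:.0f} n{len(b)}"
    return f"{t} p{d['p']:.2f} rect{np.round(d['rect']).astype(int).tolist()} z{(zs*1000).round()} {out}"
E
python3 - <<'E'
from h import *
for n in("side","scene"):
    s=snap(n);print(n)
    for t in H:
        for d in eyes.cut_out(t,s)[:3]:
            if d["p"]>.2: print(fit(s,d,t))
print(readout.get_obs()["clock"])
E
```

```text
side
pot_large p0.74 rect[224, 103, 30, 23] z[ 6. 28. 46.] ctr 449,418 size 69x59 longdir 91 n127
pot_large p0.69 rect[210, 140, 15, 18] z[ 7. 25. 39.] ctr 374,282 size 46x41 longdir 61 n39
pot_large p0.63 rect[267, 104, 17, 28] z[ 5. 27. 47.] ctr 546,380 size 69x42 longdir 73 n93
pot_small p0.77 rect[210, 141, 15, 19] z[ 7. 25. 39.] ctr 373,284 size 45x45 longdir 46 n106
pot_small p0.47 rect[349, 244, 34, 32] z[ 3. 20. 42.] ctr 658,-147 size 59x57 longdir 84 n224
dish_oval p0.78 rect[250, 229, 36, 43] z[ 2. 12. 41.] ctr 444,-90 size 98x59 longdir 104 n244
dish_square p0.96 rect[351, 245, 35, 29] z[ 3. 20. 42.] ctr 658,-147 size 59x57 longdir 83 n233
plate_large p0.81 rect[324, 355, 56, 55] z[ 2.  7. 12.] ctr 549,-412 size 104x102 longdir 83 n2307
plate_small p0.67 rect[246, 184, 34, 25] z[ 3.  8. 13.] ctr 467,96 size 85x83 longdir 133 n674
plate_oval p0.77 rect[205, 302, 62, 50] z[ 2.  6. 12.] ctr 356,-253 size 144x104 longdir 138 n2593
plate_oval p0.24 rect[249, 232, 34, 40] z[ 2. 11. 41.] ctr 446,-75 size 130x70 longdir 98 n809
plate_square p0.61 rect[314, 157, 41, 31] z[ 3.  8. 1
[... 656 characters left out ...]
9. 39.] ctr 660,-145 size 60x57 longdir 84 n77
dish_square p0.74 rect[256, 148, 42, 13] z[-4.  3. 10.] 
dish_square p0.29 rect[292, 220, 31, 26] z[-3.  4. 10.] 
plate_large p0.63 rect[185, 140, 28, 20] z[-3.  3. 10.] ctr 552,-411 size 113x101 longdir 65 n519
plate_small p0.89 rect[291, 224, 31, 19] z[-3.  4. 10.] ctr 468,98 size 86x86 longdir 59 n572
plate_square p0.96 rect[232, 255, 47, 41] z[-2.  4. 10.] ctr 665,140 size 102x99 longdir 83 n1041
plate_square p0.40 rect[256, 146, 37, 16] z[-4.  3. 11.] ctr 359,-249 size 135x111 longdir 160 n570
glass p0.57 rect[222, 148, 23, 35] z[  1.  36. 253.] 
tealight p0.90 rect[305, 253, 25, 29] z[ 4. 28. 51.] ctr 528,230 size 69x62 longdir 54 n130
1.2
```

```bash
cat >> h.py <<'E'
def go(x,y,z,ax=0):
    "translation cm / turn for TCP at x,y,z mm, closing axis at ax deg from world x (mod 180)"
    o=readout.get_obs();R=o["ee_rot"];d=np.array([x,y,z])/1000-o["tcp_pos"]
    cur=np.degrees(np.arctan2(R[1,1],R[0,1])); t=(ax-cur+90)%180-90
    print("go",(R.T@d*100).round(2).tolist(),"turn z",round(-t,1))
def st():
    o=readout.get_obs();print(o["clock"],(o["tcp_pos"]*1000).round(1),o["ft_force"].round(1),o["width"].round(4),o["grip_force"])
E
python3 -m pendant '[{"translation":[38.1,-2.2,5],"turn":[0,0,0]},{"translation":[38.1,-2.2,5],"turn":[0,0,0]},{"translation":[38.1,-2.2,5],"turn":[0,0,0]},{"translation":[38.1,-2.2,5],"turn":[0,0,0]},{"translation":[38.1,-2.2,5],"turn":[0,0,0]},{"translation":[38.1,-2.2,5],"turn":[0,0,0]},{"translation":[38.1,-2.2,5],"turn":[0,0,0]},{"translation":[38.1,-2.2,5],"turn":[0,0,0]}]' 0 40
python3 - <<'E'
from h import *
s=snap("wrist"); cv2.imwrite("pics/w1.png",s["color"][:,:,::-1])
for d in eyes.cut_out("pot_large",s)[:3]: print(fit(s,d,"pot_large"))
go(553,381,24)
s=snap("side")
for t in ["plate_oval","dish_oval","pot_large","pot_small"]:
  for d in eyes.cut_out(t,s)[:2]: print(fit(s,d,t))
E
```

```text
clock: 2.2
tcp_pos: [0.5529, 0.3809, 0.1919]
ee_rot: [[-0.0, 1.0, -0.0], [1.0, 0.0, -0.001], [-0.001, -0.0, -1.0]]
ft_force: [0.2, -0.9, -0.1]
width: 0.0855
grip_force: 0.0
pot_large p0.89 rect[244, 159, 71, 77] z[ 1.  4. 43.] ctr 552,378 size 64x64 longdir 102 n955
pot_large p0.81 rect[117, 115, 89, 78] z[ 1. 10. 42.] ctr 447,420 size 65x63 longdir 151 n1147
go [0.17, -0.08, 16.86] turn z -0.1
plate_oval p0.81 rect[206, 302, 63, 53] z[ 2.  6. 12.] ctr 354,-251 size 144x104 longdir 137 n2567
pot_large p0.89 rect[227, 101, 25, 28] z[ 5. 29. 48.] ctr 449,418 size 71x61 longdir 82 n139
pot_large p0.69 rect[267, 105, 22, 26] z[ 6. 28. 47.] ctr 553,379 size 69x63 longdir 92 n143
pot_small p0.69 rect[301, 262, 32, 48] z[  6.  81. 119.] ctr 524,-234 size 54x43 longdir 45 n74
pot_small p0.67 rect[212, 138, 15, 21] z[ 6. 25. 40.] ctr 374,282 size 46x43 longdir 69 n105
```

View pics/w1.png

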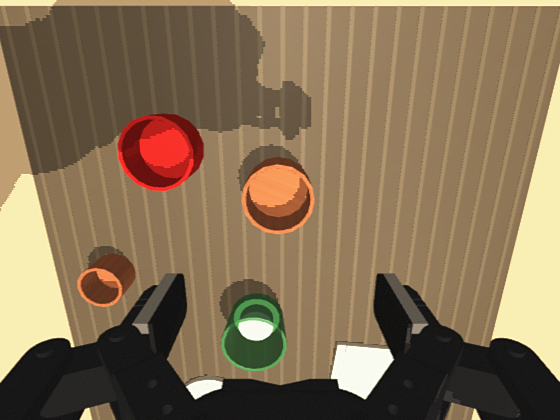

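The wrist view shows the copper pot at (278,195) and the red one apart at (160,152), which agrees with the measured positions. Lowering to grip.

```bash
python3 -m pendant '[{"translation":[0,0,6],"turn":[0,0,0]},{"translation":[0,0,12],"turn":[0,0,0]},{"translation":[0,0,15],"turn":[0,0,0]},{"translation":[0,0,16.8],"turn":[0,0,0]},{"translation":[0,0,16.8],"turn":[0,0,0]},{"translation":[0,0,16.8],"turn":[0,0,0]}]'
python3 -m pendant '[{"translation":[0,0,0],"turn":[0,0,0]},{"translation":[0,0,0],"turn":[0,0,0]},{"translation":[0,0,0],"turn":[0,0,0]},{"translation":[0,0,0],"turn":[0,0,0]},{"translation":[0,0,0],"turn":[0,0,0]},{"translation":[0,0,0],"turn":[0,0,0]},{"translation":[0,0,0],"turn":[0,0,0]},{"translation":[0,0,0],"turn":[0,0,0]}]' 1 40
```

```text
clock: 3.3
tcp_pos: [0.5536, 0.3814, 0.0258]
ee_rot: [[0.0, 1.0, 0.002], [1.0, -0.0, 0.001], [0.001, 0.002, -1.0]]
ft_force: [0.1, -0.1, 0.7]
width: 0.0853
grip_force: 0.0
clock: 4.3
tcp_pos: [0.5533, 0.3813, 0.0258]
ee_rot: [[0.0, 1.0, 0.001], [1.0, -0.0, 0.001], [0.001, 0.001, -1.0]]
ft_force: [-3.2, -1.8, 13.4]
width: 0.064
grip_force: 41.4
```

```bash
python3 -m pendant '[{"translation":[0,0,-4],"turn":[0,0,0]},{"translation":[0,0,-9],"turn":[0,0,0]},{"translation":[0,0,-14],"turn":[0,0,0]},{"translation":[0,0,-18],"turn":[0,0,0]},{"translation":[-4,0,-18],"turn":[0,0,0]},{"translation":[-10,0,-18],"turn":[0,0,0]},{"translation":[-16,0,-18],"turn":[0,0,0]},{"translation":[-22,0,-18],"turn":[0,0,0]}]'
python3 -m pendant '[{"translation":[-6,0,0],"turn":[0,0,0]},{"translation":[-12,0,0],"turn":[0,0,0]},{"translation":[-18,0,0],"turn":[0,0,0]},{"translation":[-24,0,0],"turn":[0,0,0]},{"translation":[-30,0,0],"turn":[0,0,0]},{"translation":[-36,0,0],"turn":[0,0,0]},{"translation":[-42,0,0],"turn":[0,0,0]},{"translation":[-48,0,0],"turn":[0,0,0]}]'
python3 -m pendant '[{"translation":[-5,0,0],"turn":[0,0,0]},{"translation":[-9.2,0,0],"turn":[0,0,0]},{"translation":[-9.2,0,0],"turn":[0,0,0]},{"translation":[-9.2,0,0],"turn":[0,0,0]}]'
python3 - <<'E'
from h import *
s=snap("wrist"); cv2.imwrite("pics/w2.png",s["color"][:,:,::-1])
for d in eyes.cut_out("plate_large",s)[:2]: print(fit(s,d,"plate_large"))
st();go(551,-411,29)
E
```

```text
clock: 5.3
tcp_pos: [0.5528, 0.1591, 0.2049]
ee_rot: [[-0.0, 1.0, 0.001], [1.0, 0.0, 0.0], [0.0, 0.001, -1.0]]
ft_force: [1.5, -0.5, -2.6]
width: 0.0635
grip_force: 46.0
clock: 6.3
tcp_pos: [0.5527, -0.321, 0.2049]
ee_rot: [[0.0, 1.0, 0.001], [1.0, -0.0, -0.0], [-0.0, 0.001, -1.0]]
ft_force: [0.7, 0.1, -2.2]
width: 0.0633
grip_force: 46.0
clock: 6.8
tcp_pos: [0.5531, -0.4103, 0.2044]
ee_rot: [[-0.0, 1.0, 0.0], [1.0, 0.0, 0.001], [0.001, 0.0, -1.0]]
ft_force: [-0.4, 0.3, -2.4]
width: 0.0637
grip_force: 46.0
plate_large p0.71 rect[224, 134, 104, 87] z[1. 3. 8.] ctr 547,-404 size 105x87 longdir 2 n6703Traceback (most recent call last):
  File "<stdin>", line 4, in <module>
  File "h.py", line 32, in st
    o=readout.get_obs();print(o["clock"],(o["tcp_pos"]*1000).round(1),o["ft_force"].round(1),o["width"].round(4),o["grip_force"])
                                                                                             ^^^^^^^^^^^^^^^^
AttributeError: 'float' object has no attribute 'round'
```

View pics/w2.png

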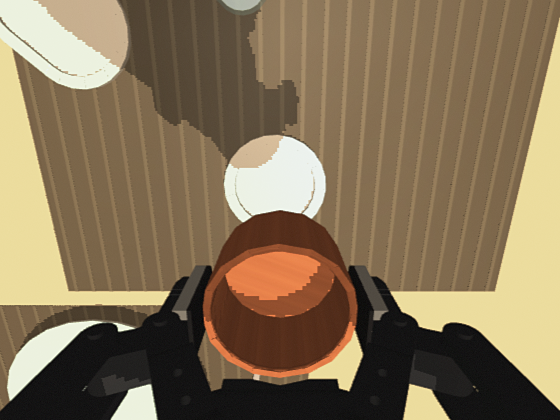

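The pot is held level and the plate sits centred below at (275,185). Lowering.

```bash
sed -i 's/o\["width"\].round(4)/round(float(o["width"]),4)/' h.py
python3 -m pendant '[{"translation":[-0.1,-0.4,5],"turn":[0,0,0]},{"translation":[-0.1,-0.4,11],"turn":[0,0,0]},{"translation":[-0.1,-0.4,15],"turn":[0,0,0]},{"translation":[-0.1,-0.4,16.5],"turn":[0,0,0]},{"translation":[-0.1,-0.4,17.1],"turn":[0,0,0]},{"translation":[-0.1,-0.4,17.4],"turn":[0,0,0]},{"translation":[-0.1,-0.4,17.6],"turn":[0,0,0]},{"translation":[-0.1,-0.4,17.6],"turn":[0,0,0]}]'
```

```text
clock: 7.9
tcp_pos: [0.5492, -0.4122, 0.0289]
ee_rot: [[0.0, 1.0, 0.001], [1.0, -0.0, -0.001], [-0.001, 0.001, -1.0]]
ft_force: [0.9, -0.9, -0.4]
width: 0.0636
grip_force: 46.2
```

```bash
python3 -m pendant '[{"translation":[0,0,0.07],"turn":[0,0,0]},{"translation":[0,0,0.07],"turn":[0,0,0]}]'
python3 -m pendant '[{"translation":[0,0,0],"turn":[0,0,0]},{"translation":[0,0,0],"turn":[0,0,0]},{"translation":[0,0,0],"turn":[0,0,0]},{"translation":[0,0,0],"turn":[0,0,0]},{"translation":[0,0,-3],"turn":[0,0,0]},{"translation":[0,0,-8],"turn":[0,0,0]},{"translation":[0,0,-14],"turn":[0,0,0]},{"translation":[0,0,-18],"turn":[0,0,0]}]' 0
python3 - <<'E'
from h import *
go(374,285,140,0)
for n in("wrist",):
  s=snap(n)
  for t in("plate_large","pot_large"):
    for d in eyes.cut_out(t,s)[:2]: print(fit(s,d,t))
E
```

```text
clock: 8.15
tcp_pos: [0.5493, -0.4122, 0.0288]
ee_rot: [[0.0, 1.0, 0.001], [1.0, -0.0, -0.001], [-0.001, 0.001, -1.0]]
ft_force: [-3.2, 2.8, 11.2]
width: 0.0637
grip_force: 47.3
clock: 9.15
tcp_pos: [0.5492, -0.4122, 0.2105]
ee_rot: [[0.0, 1.0, 0.002], [1.0, -0.0, -0.001], [-0.001, 0.002, -1.0]]
ft_force: [0.7, 0.4, 0.4]
width: 0.0856
grip_force: 0.0
go [69.73, -17.54, 6.93] turn z -0.0
plate_large p0.85 rect[230, 134, 101, 94] z[2. 6. 8.] ctr 546,-409 size 105x97 longdir 11 n3471
```

```bash
python3 -m pendant '[{"translation":[6,-1.5,0],"turn":[0,0,0]},{"translation":[12,-3,0],"turn":[0,0,0]},{"translation":[18,-4.5,0],"turn":[0,0,0]},{"translation":[24,-6,0],"turn":[0,0,0]},{"translation":[30,-7.5,1],"turn":[0,0,0]},{"translation":[36,-9,2],"turn":[0,0,0]},{"translation":[42,-10.5,3],"turn":[0,0,0]},{"translation":[48,-12,4],"turn":[0,0,0]}]'
python3 -m pendant '[{"translation":[6,-1.5,0],"turn":[0,0,0]},{"translation":[12,-3,1],"turn":[0,0,0]},{"translation":[18,-4.5,2],"turn":[0,0,0]},{"translation":[21.7,-5.5,3],"turn":[0,0,0]},{"translation":[21.7,-5.5,3],"turn":[0,0,0]},{"translation":[21.7,-5.5,3],"turn":[0,0,0]}]'
python3 - <<'E'
from h import *
st()
for n,T in(("wrist",["pot_small"]),("side",["plate_large","pot_large","dish_oval","dish_square"])):
  s=snap(n);cv2.imwrite(f"pics/{n}3.png",s["color"][:,:,::-1])
  for t in T:
    for d in eyes.cut_out(t,s)[:2]: print(fit(s,d,t))
go(374,285,20,0)
E
```

```text
clock: 10.3
tcp_pos: [0.428, 0.069, 0.1668]
ee_rot: [[0.0, 1.0, -0.001], [1.0, -0.0, -0.0], [-0.0, -0.001, -1.0]]
ft_force: [2.2, -0.1, -0.3]
width: 0.0855
grip_force: 0.0
clock: 11.05
tcp_pos: [0.3742, 0.2835, 0.1373]
ee_rot: [[0.001, 1.0, -0.001], [1.0, -0.001, -0.001], [-0.001, -0.001, -1.0]]
ft_force: [0.8, -0.2, 0.2]
width: 0.085
grip_force: 0.0
11.05 [374.2 283.5 137.3] [ 0.8 -0.2  0.2] 0.085 0.0
pot_small p0.87 rect[244, 174, 60, 68] z[ 1. 12. 35.] ctr 371,284 size 44x44 longdir 101 n899
plate_large p0.58 rect[324, 353, 59, 56] z[ 2.  8. 35.] ctr 550,-411 size 107x105 longdir 67 n1199
pot_large p0.57 rect[227, 101, 26, 29] z[ 5. 26. 47.] ctr 450,414 size 68x63 longdir 35 n134
dish_square p0.77 rect[351, 244, 31, 29] z[ 3. 20. 42.] ctr 657,-148 size 58x55 longdir 83 n195
go [0.1, -0.03, 11.78] turn z -0.0
```

View pics/side3.png

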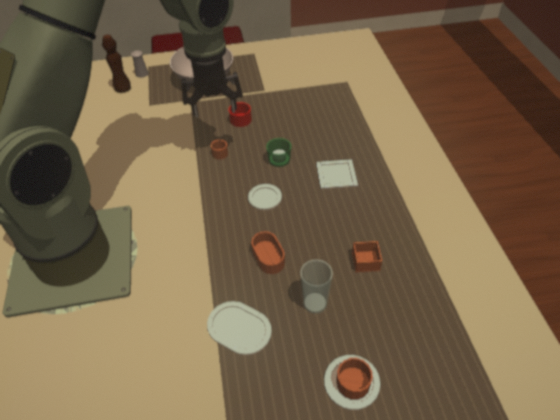

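The large pot sits in its plate at (354,377) and the glass hasn't moved. Next is the small pot.

```bash
python3 -m pendant '[{"translation":[0.1,-0.1,5],"turn":[0,0,0]},{"translation":[0.1,-0.1,9],"turn":[0,0,0]},{"translation":[0.1,-0.1,11.7],"turn":[0,0,0]},{"translation":[0.1,-0.1,11.7],"turn":[0,0,0]},{"translation":[0.1,-0.1,11.7],"turn":[0,0,0]}]'
python3 -m pendant '[{"translation":[0,0,0],"turn":[0,0,0]},{"translation":[0,0,0],"turn":[0,0,0]},{"translation":[0,0,0],"turn":[0,0,0]},{"translation":[0,0,0],"turn":[0,0,0]},{"translation":[0,0,0],"turn":[0,0,0]},{"translation":[0,0,0],"turn":[0,0,0]},{"translation":[0,0,0],"turn":[0,0,0]},{"translation":[0,0,0],"turn":[0,0,0]}]' 1 40
python3 -c "
from h import *
go(467.5,97,120)"
```

```text
clock: 12.02
tcp_pos: [0.3734, 0.2855, 0.0217]
ee_rot: [[0.0, 1.0, 0.001], [1.0, -0.0, 0.0], [0.0, 0.001, -1.0]]
ft_force: [0.5, 0.6, -0.0]
width: 0.0853
grip_force: 0.0
clock: 13.02
tcp_pos: [0.3733, 0.2856, 0.0215]
ee_rot: [[0.0, 1.0, 0.001], [1.0, -0.0, 0.001], [0.001, 0.001, -1.0]]
ft_force: [-1.6, -0.9, 15.9]
width: 0.0434
grip_force: 38.4
go [-18.86, 9.43, -9.86] turn z -0.0
```

```bash
python3 -m pendant '[{"translation":[0,0,-4],"turn":[0,0,0]},{"translation":[0,0,-9.9],"turn":[0,0,0]},{"translation":[-5,2.5,-9.9],"turn":[0,0,0]},{"translation":[-10,5,-9.9],"turn":[0,0,0]},{"translation":[-15,7.5,-9.9],"turn":[0,0,0]},{"translation":[-18.9,9.4,-9.9],"turn":[0,0,0]},{"translation":[-18.9,9.4,-9.9],"turn":[0,0,0]},{"translation":[-18.9,9.4,-9.9],"turn":[0,0,0]}]'
python3 - <<'E'
from h import *
st()
s=snap("wrist")
for d in eyes.cut_out("plate_small",s)[:2]: print(fit(s,d,"plate_small"))
go(467.5,97,24.5)
E
```

```text
clock: 14.02
tcp_pos: [0.4668, 0.097, 0.1198]
ee_rot: [[-0.0, 1.0, -0.0], [1.0, 0.0, 0.0], [0.0, -0.0, -1.0]]
ft_force: [-0.3, 1.2, -1.0]
width: 0.0429
grip_force: 41.7
14.025 [466.8  97.  119.8] [-0.3  1.2 -1. ] 0.0429 41.69244401156902
plate_small p0.69 rect[223, 160, 111, 88] z[1. 4. 8.] ctr 466,102 size 87x72 longdir 0 n7173
go [-0.06, 0.08, 9.53] turn z 0.1
```

```bash
python3 -m pendant '[{"translation":[-0.1,0,4],"turn":[0,0,0]},{"translation":[-0.1,0,7.5],"turn":[0,0,0]},{"translation":[-0.1,0,8.8],"turn":[0,0,0]},{"translation":[-0.1,0,9.3],"turn":[0,0,0]},{"translation":[-0.1,0,9.6],"turn":[0,0,0]},{"translation":[-0.1,0,9.65],"turn":[0,0,0]},{"translation":[-0.1,0,9.65],"turn":[0,0,0]}]'
```

```text
clock: 15.0
tcp_pos: [0.4674, 0.0957, 0.0245]
ee_rot: [[-0.0, 1.0, 0.001], [1.0, 0.0, 0.001], [0.001, 0.001, -1.0]]
ft_force: [-2.5, 1.3, 14.3]
width: 0.0432
grip_force: 43.1
```

```bash
python3 -m pendant '[{"translation":[0,0,0],"turn":[0,0,0]},{"translation":[0,0,0],"turn":[0,0,0]},{"translation":[0,0,0],"turn":[0,0,0]},{"translation":[0,0,0],"turn":[0,0,0]},{"translation":[0,0,0],"turn":[0,0,0]},{"translation":[0,0,-3],"turn":[0,0,0]},{"translation":[0,0,-8],"turn":[0,0,0]},{"translation":[0,0,-12.5],"turn":[0,0,0]}]' 0
python3 -m pendant '[{"translation":[-6,-0.7,0],"turn":[0,0,-6]},{"translation":[-12,-1.5,0],"turn":[0,0,-13]},{"translation":[-18.4,-2.2,0],"turn":[0,0,-13]},{"translation":[-18.4,-2.2,0],"turn":[0,0,-13]},{"translation":[-18.4,-2.2,0],"turn":[0,0,-13]}]'
python3 - <<'E'
from h import *
st()
for n,T in(("wrist",["dish_oval"]),("side",["plate_small","pot_small"])):
  s=snap(n);cv2.imwrite(f"pics/{n}4.png",s["color"][:,:,::-1])
  for t in T:
    for d in eyes.cut_out(t,s)[:2]: print(fit(s,d,t))
go(445,-88,21,13)
E
```

```text
clock: 16.0
tcp_pos: [0.4669, 0.0954, 0.1497]
ee_rot: [[-0.0, 1.0, -0.0], [1.0, 0.0, 0.0], [0.0, -0.0, -1.0]]
ft_force: [0.5, -0.5, -0.0]
width: 0.0857
grip_force: 0.0
clock: 16.62
tcp_pos: [0.4451, -0.0882, 0.1481]
ee_rot: [[-0.225, 0.974, -0.0], [0.974, 0.225, 0.0], [0.0, -0.0, -1.0]]
ft_force: [0.4, 0.3, -0.2]
width: 0.0855
grip_force: 0.0
16.625 [445.1 -88.2 148.1] [ 0.4  0.3 -0.2] 0.0855 0.0
dish_oval p0.90 rect[237, 146, 76, 123] z[ 1.  3. 37.] ctr 443,-90 size 99x59 longdir 104 n1559
plate_small p0.54 rect[252, 194, 29, 14] z[ 3.  9. 13.] ctr 472,74 size 76x42 longdir 15 n208
go [-0.04, -0.03, 12.72] turn z 0.1
```

View pics/wrist4.png

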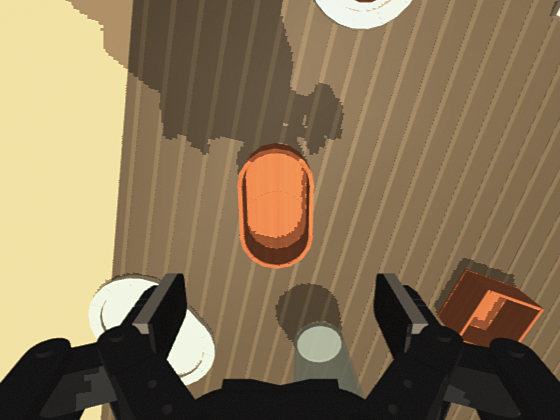

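View pics/side4.png

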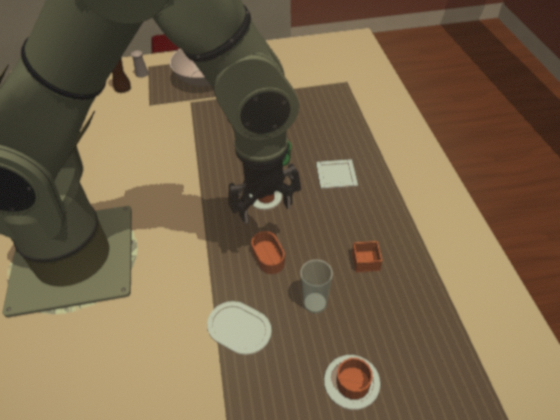

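The oval dish is at (276,207) in the wrist view, lined up with the fingers. Gripping it.

```bash
python3 -m pendant '[{"translation":[-0.1,-0.1,5],"turn":[0,0,-0.7]},{"translation":[-0.1,-0.1,10],"turn":[0,0,-0.7]},{"translation":[-0.1,-0.1,12.7],"turn":[0,0,-0.7]},{"translation":[-0.1,-0.1,12.7],"turn":[0,0,-0.7]},{"translation":[-0.1,-0.1,12.7],"turn":[0,0,-0.7]}]'
python3 -m pendant '[{"translation":[0,0,0],"turn":[0,0,0]},{"translation":[0,0,0],"turn":[0,0,0]},{"translation":[0,0,0],"turn":[0,0,0]},{"translation":[0,0,0],"turn":[0,0,0]},{"translation":[0,0,0],"turn":[0,0,0]},{"translation":[0,0,0],"turn":[0,0,0]},{"translation":[0,0,0],"turn":[0,0,0]}]' 1 40
python3 -c "
from h import *
go(357,-251,150,48)"
```

```text
clock: 17.5
tcp_pos: [0.4447, -0.0896, 0.0222]
ee_rot: [[-0.237, 0.971, 0.001], [0.971, 0.237, -0.0], [-0.0, 0.001, -1.0]]
ft_force: [0.7, 0.0, -0.2]
width: 0.0854
grip_force: 0.0
clock: 18.38
tcp_pos: [0.4447, -0.0899, 0.0222]
ee_rot: [[-0.237, 0.972, 0.001], [0.972, 0.237, -0.0], [-0.001, 0.001, -1.0]]
ft_force: [-0.6, 0.6, 16.7]
width: 0.0573
grip_force: 39.7
go [-13.59, -12.32, -12.79] turn z -34.3
```

```bash
python3 -m pendant '[{"translation":[0,0,-5],"turn":[0,0,0]},{"translation":[0,0,-10],"turn":[0,0,0]},{"translation":[-3,-3,-12.8],"turn":[0,0,-8]},{"translation":[-6.5,-6,-12.8],"turn":[0,0,-17]},{"translation":[-10,-9,-12.8],"turn":[0,0,-26]},{"translation":[-13.6,-12.3,-12.8],"turn":[0,0,-34.3]},{"translation":[-13.6,-12.3,-12.8],"turn":[0,0,-34.3]},{"translation":[-13.6,-12.3,-12.8],"turn":[0,0,-34.3]}]'
python3 - <<'E'
from h import *
st()
for n,T in(("wrist",["plate_oval"]),("scene",["plate_oval","pot_small","plate_small"])):
  s=snap(n);cv2.imwrite(f"pics/{n}5.png",s["color"][:,:,::-1])
  for t in T:
    for d in eyes.cut_out(t,s)[:2]: print(fit(s,d,t))
go(357,-251,25,48)
E
```

```text
clock: 19.38
tcp_pos: [0.3573, -0.2507, 0.1495]
ee_rot: [[-0.742, 0.67, 0.0], [0.67, 0.742, -0.0], [-0.0, 0.0, -1.0]]
ft_force: [0.5, 1.4, -1.1]
width: 0.0576
grip_force: 46.3
19.375 [ 357.3 -250.7  149.5] [ 0.5  1.4 -1.1] 0.0576 46.2885707616806
plate_oval p0.73 rect[215, 117, 111, 105] z[1. 4. 8.] ctr 327,-239 size 106x75 longdir 61 n6271
plate_oval p0.84 rect[258, 143, 38, 20] z[-4.  3. 10.] ctr 357,-253 size 139x119 longdir 119 n732
plate_oval p0.59 rect[292, 226, 32, 21] z[-2.  5. 11.] ctr 472,105 size 80x74 longdir 145 n318
pot_small p0.60 rect[298, 218, 16, 21] z[ 3. 22. 38.] ctr 472,97 size 46x39 longdir 55 n80
plate_small p0.64 rect[233, 254, 46, 42] z[-2.  4. 10.] ctr 667,139 size 105x97 longdir 83 n1081
plate_small p0.55 rect[292, 226, 28, 21] z[-2.  5. 11.] ctr 471,105 size 84x73 longdir 158 n312
go [-0.01, -0.07, 12.42] turn z 0.1
```

View pics/wrist5.png

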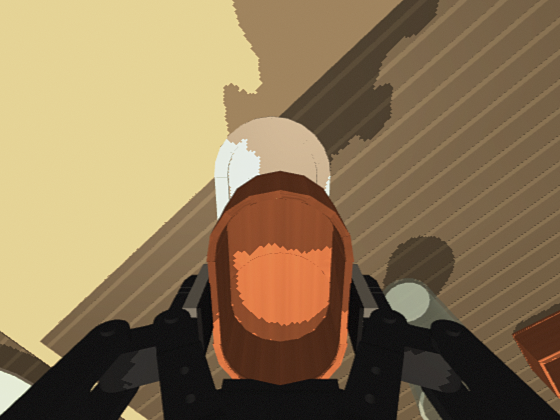

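The dish is level over the plate, with the plate sides at columns 217 and 331, parallel to the dish. Checking the lateral offset and yaw in tool coordinates.

Run:
```python
from h import *
o=readout.get_obs();s=snap("wrist")
d=eyes.cut_out("plate_oval",s)[0]
P=cloud(s,d["mask"]);P=P[abs(P[:,2]-.005)<.006]
Q=(P-o["tcp_pos"])@o["ee_rot"]*1000
print(Q[:,:2].min(0),Q[:,:2].max(0))
for a in range(20,50,5):
    q=Q[(Q[:,0]>a-3)&(Q[:,0]<a+3)]
    if len(q): print(a,q[:,1].min().round(1),q[:,1].max().round(1))
```

```text
[-16.8643809  -55.45794333] [68.76157114 42.59791682]
20 -55.5 42.6
25 -55.0 42.5
30 -54.7 41.5
35 -52.6 41.1
40 -51.6 39.5
45 -48.9 36.6
```

```bash
python3 -m pendant '[{"translation":[0,-0.35,5],"turn":[0,0,0]},{"translation":[0,-0.35,9.5],"turn":[0,0,0]},{"translation":[0,-0.35,11.6],"turn":[0,0,0]},{"translation":[0,-0.35,12.1],"turn":[0,0,0]},{"translation":[0,-0.35,12.4],"turn":[0,0,0]},{"translation":[0,-0.35,12.5],"turn":[0,0,0]},{"translation":[0,-0.35,12.5],"turn":[0,0,0]}]'
```

```text
clock: 20.65
tcp_pos: [0.355, -0.2538, 0.0253]
ee_rot: [[-0.743, 0.669, 0.001], [0.669, 0.743, -0.0], [-0.001, 0.001, -1.0]]
ft_force: [-1.1, 2.2, 8.2]
width: 0.0569
grip_force: 47.3
```

```bash
python3 -m pendant '[{"translation":[0,0,0],"turn":[0,0,0]},{"translation":[0,0,0],"turn":[0,0,0]},{"translation":[0,0,0],"turn":[0,0,0]},{"translation":[0,0,0],"turn":[0,0,0]},{"translation":[0,0,-3],"turn":[0,0,0]},{"translation":[0,0,-8],"turn":[0,0,0]},{"translation":[0,0,-14],"turn":[0,0,0]},{"translation":[0,0,-20],"turn":[0,0,0]}]' 0
python3 - <<'E'
from h import *
for n,T in(("wrist",["plate_oval","dish_oval"]),):
  s=snap(n);cv2.imwrite(f"pics/{n}6.png",s["color"][:,:,::-1])
  for t in T:
    for d in eyes.cut_out(t,s)[:1]: print(fit(s,d,t))
st();go(658.5,-146.5,224,-6)
E
```

```text
clock: 21.65
tcp_pos: [0.3542, -0.2534, 0.2263]
ee_rot: [[-0.743, 0.669, -0.0], [0.669, 0.743, 0.001], [0.001, 0.0, -1.0]]
ft_force: [0.1, -2.9, -0.7]
width: 0.0852
grip_force: 0.0
plate_oval p0.70 rect[233, 115, 90, 126] z[2. 6. 8.] ctr 354,-256 size 140x99 longdir 136 n4417
dish_oval p0.79 rect[252, 135, 60, 97] z[ 4.  6. 40.] ctr 355,-253 size 98x58 longdir 138 n987
21.8 [ 355.1 -254.3  226.3] [-0.3  0.6 -1.1] 0.0851 0.0
go [-15.3, 28.33, 0.29] turn z 53.9
```

View pics/wrist6.png

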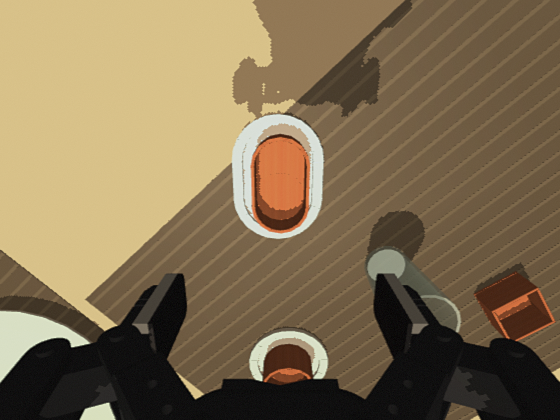

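The oval dish lies in its well, lined up, at (281,184), about 3 mm off centre and 2° in yaw. Its rim height of about 39 mm is right for sitting on the well floor. Now the square dish.

```bash
python3 -m pendant '[{"translation":[-2.5,4.5,0],"turn":[0,0,9]},{"translation":[-5,9,0],"turn":[0,0,18]},{"translation":[-7.6,14,0],"turn":[0,0,27]},{"translation":[-10.2,19,0],"turn":[0,0,36]},{"translation":[-12.8,24,0],"turn":[0,0,45]},{"translation":[-15.3,28.3,2],"turn":[0,0,53.9]},{"translation":[-15.3,28.3,6],"turn":[0,0,53.9]},{"translation":[-15.3,28.3,6],"turn":[0,0,53.9]}]'
python3 - <<'E'
from h import *
for n,T in(("wrist",["dish_square"]),("side",["dish_square"])):
  s=snap(n)
  for t in T:
    for d in eyes.cut_out(t,s)[:1]: print(fit(s,d,t))
st();go(658,-147,22,-6)
E
```

```text
clock: 22.8
tcp_pos: [0.6562, -0.1452, 0.1606]
ee_rot: [[0.102, 0.995, -0.007], [0.995, -0.102, 0.0], [-0.001, -0.006, -1.0]]
ft_force: [-0.2, 0.1, -0.6]
width: 0.0853
grip_force: 0.0
dish_square p0.78 rect[245, 166, 76, 76] z[ 2.  5. 38.] ctr 657,-147 size 56x56 longdir 83 n1128
dish_square p0.90 rect[350, 241, 31, 35] z[ 3. 20. 42.] ctr 658,-149 size 60x56 longdir 82 n236
23.0 [ 658.  -146.3  165.8] [-0.3 -0.7 -0.5] 0.0853 0.0
go [-0.07, -0.02, 14.38] turn z 0.1
```

```bash
python3 -m pendant '[{"translation":[-0.1,0,5],"turn":[0,0,1]},{"translation":[-0.1,0,10],"turn":[0,0,1]},{"translation":[-0.1,0,14.3],"turn":[0,0,1]},{"translation":[-0.1,0,14.3],"turn":[0,0,1]},{"translation":[-0.1,0,14.3],"turn":[0,0,1]}]'
python3 -m pendant '[{"translation":[0,0,0],"turn":[0,0,0]},{"translation":[0,0,0],"turn":[0,0,0]},{"translation":[0,0,0],"turn":[0,0,0]},{"translation":[0,0,0],"turn":[0,0,0]},{"translation":[0,0,0],"turn":[0,0,0]},{"translation":[0,0,0],"turn":[0,0,0]},{"translation":[0,0,0],"turn":[0,0,0]}]' 1 40
python3 -c "
from h import *
go(665.5,140,140,-7)"
```

```text
clock: 23.62
tcp_pos: [0.6588, -0.1471, 0.0238]
ee_rot: [[0.121, 0.993, 0.003], [0.993, -0.121, -0.001], [-0.0, 0.003, -1.0]]
ft_force: [-0.2, -0.4, 0.4]
width: 0.0855
grip_force: 0.0
clock: 24.5
tcp_pos: [0.6583, -0.1469, 0.0228]
ee_rot: [[0.12, 0.993, 0.002], [0.993, -0.12, -0.0], [-0.0, 0.002, -1.0]]
ft_force: [-3.8, -0.4, 11.4]
width: 0.0554
grip_force: 41.4
go [28.56, -2.71, -11.73] turn z 0.1
```

```bash
python3 -m pendant '[{"translation":[0,0,-5],"turn":[0,0,0]},{"translation":[0,0,-10],"turn":[0,0,0]},{"translation":[5,-0.5,-11.7],"turn":[0,0,0]},{"translation":[11,-1,-11.7],"turn":[0,0,0]},{"translation":[17,-1.6,-11.7],"turn":[0,0,0]},{"translation":[23,-2.2,-11.7],"turn":[0,0,0]},{"translation":[28.6,-2.7,-11.7],"turn":[0,0,0]},{"translation":[28.6,-2.7,-11.7],"turn":[0,0,0]}]'
python3 - <<'E'
from h import *
s=snap("wrist")
for d in eyes.cut_out("plate_square",s)[:1]:
    print(fit(s,d,"plate_square"))
    o=readout.get_obs();P=cloud(s,d["mask"]);P=P[abs(P[:,2]-.005)<.006]
    Q=(P-o["tcp_pos"])@o["ee_rot"]*1000
    for a in range(10,55,6):
        q=Q[abs(Q[:,0]-a)<3]
        if len(q): print(a,q[:,1].min().round(1),q[:,1].max().round(1))
    print(Q[:,0].max())
    for a in range(-40,41,20):
        q=Q[abs(Q[:,1]-a)<3]; print(a,q[:,0].max())
st();go(665.5,140,25.8,-7)
E
```

```text
clock: 25.5
tcp_pos: [0.6644, 0.1461, 0.1385]
ee_rot: [[0.114, 0.993, -0.0], [0.993, -0.114, 0.003], [0.003, -0.001, -1.0]]
ft_force: [-0.2, -0.7, -1.9]
width: 0.0555
grip_force: 44.9
plate_square p0.97 rect[221, 156, 121, 62] z[2. 4. 8.] ctr 666,160 size 98x52 longdir 173 n6946
10 -48.5 46.4
16 -48.8 45.9
22 -50.3 46.7
28 -50.8 46.2
34 -50.7 47.3
40 -49.5 46.2
46 -49.3 46.0
45.805424841844975
-40 45.40377080373554
-20 44.957337787441475
0 45.04446081827483
20 45.40001125292832
40 45.73004431363284
25.6 [665.2 140.6 138.5] [ 0.2 -0.5 -2.1] 0.0552 44.88863289356232
go [-0.05, 0.03, 11.27] turn z 0.1
```

```bash
python3 -m pendant '[{"translation":[-0.15,-0.05,4.5],"turn":[0,0,0]},{"translation":[-0.15,-0.05,8.5],"turn":[0,0,0]},{"translation":[-0.15,-0.05,10.4],"turn":[0,0,0]},{"translation":[-0.15,-0.05,11],"turn":[0,0,0]},{"translation":[-0.15,-0.05,11.25],"turn":[0,0,0]},{"translation":[-0.15,-0.05,11.35],"turn":[0,0,0]},{"translation":[-0.15,-0.05,11.35],"turn":[0,0,0]},{"translation":[-0.15,-0.05,11.35],"turn":[0,0,0]}]'
```

```text
clock: 26.6
tcp_pos: [0.6651, 0.1391, 0.0259]
ee_rot: [[0.12, 0.993, 0.002], [0.993, -0.12, 0.0], [0.0, 0.001, -1.0]]
ft_force: [-1.7, 0.5, 6.4]
width: 0.055
grip_force: 45.8
```

Contact is felt, so I'm releasing and rising, then drawing back for a final look.

```bash
python3 -m pendant '[{"translation":[0,0,0],"turn":[0,0,0]},{"translation":[0,0,0],"turn":[0,0,0]},{"translation":[0,0,0],"turn":[0,0,0]},{"translation":[0,0,0],"turn":[0,0,0]},{"translation":[0,0,-3],"turn":[0,0,0]},{"translation":[0,0,-8],"turn":[0,0,0]},{"translation":[0,0,-14],"turn":[0,0,0]},{"translation":[0,0,-20],"turn":[0,0,0]}]' 0
python3 - <<'E'
from h import *
s=snap("wrist")
for t in ("plate_square","dish_square"):
  for d in eyes.cut_out(t,s)[:1]: print(fit(s,d,t))
E
python3 -m pendant '[{"translation":[5,-3,-2],"turn":[0,0,0]},{"translation":[10,-6,-2],"turn":[0,0,0]},{"translation":[15,-9,-2],"turn":[0,0,0]},{"translation":[20,-12,-2],"turn":[0,0,0]},{"translation":[20,-12,-2],"turn":[0,0,0]},{"translation":[20,-12,-2],"turn":[0,0,0]}]'
python3 - <<'E'
from h import *
for n in("side","scene"):
  s=snap(n);cv2.imwrite(f"pics/{n}7.png",s["color"][:,:,::-1]);print(n)
  for t in H:
    for d in eyes.cut_out(t,s)[:1]: print(fit(s,d,t))
st()
E
```

```text
clock: 27.6
tcp_pos: [0.6643, 0.139, 0.2267]
ee_rot: [[0.12, 0.993, -0.0], [0.993, -0.12, 0.0], [0.0, -0.0, -1.0]]
ft_force: [0.4, -0.2, 0.1]
width: 0.0854
grip_force: 0.0
plate_square p0.84 rect[231, 135, 92, 89] z[2. 6. 8.] ctr 664,138 size 96x95 longdir 174 n3878
dish_square p0.70 rect[254, 152, 58, 64] z[ 4.  7. 41.] ctr 666,139 size 56x56 longdir 83 n775
clock: 28.5
tcp_pos: [0.5697, 0.3513, 0.2439]
ee_rot: [[0.12, 0.993, -0.001], [0.993, -0.12, -0.001], [-0.001, -0.0, -1.0]]
ft_force: [0.2, -1.6, -0.6]
width: 0.0852
grip_force: 0.0
side
pot_large p0.83 rect[227, 101, 25, 25] z[ 4. 28. 47.] ctr 449,418 size 69x61 longdir 81 n132
pot_small p0.65 rect[257, 182, 16, 23] z[ 5. 25. 42.] ctr 470,94 size 46x42 longdir 79 n119
dish_oval p0.86 rect[215, 302, 45, 42] z[ 5. 14. 43.] ctr 358,-254 size 97x61 longdir 137 n344
dish_square p0.87 rect[324, 158, 26, 25] z[ 7. 27. 46.] ctr 667,137 size 61x56 longdir 82 n169
plate_large p0.80 rect[323, 356, 59, 55] z[ 2.  8. 12.] ctr 548,-413 size 104x101 longdir 137 n1135
plate_small p0.65 rect[247, 186, 35, 23] z[ 3.  9. 15.] ctr 464,92 size 88x8
[... 610 characters left out ...]
t[262, 136, 27, 26] z[ 0. 20. 39.] ctr 359,-249 size 96x68 longdir 135 n142
dish_square p0.55 rect[241, 259, 29, 28] z[ 2. 20. 42.] ctr 670,142 size 59x56 longdir 84 n132
plate_large p0.61 rect[184, 141, 29, 18] z[-4.  4. 11.] ctr 556,-400 size 102x94 longdir 161 n264
plate_small p0.62 rect[295, 226, 13, 17] z[-1.  5. 10.] ctr 496,94 size 70x29 longdir 84 n100
plate_oval p0.50 rect[258, 149, 38, 14] z[-3.  5.  9.] ctr 366,-241 size 131x77 longdir 142 n218
plate_square p0.78 rect[232, 256, 49, 41] z[-2.  5. 11.] ctr 666,140 size 101x97 longdir 84 n496
tealight p0.70 rect[305, 255, 25, 28] z[ 3. 23. 50.] ctr 535,233 size 63x54 longdir 121 n73
29.6 [569.5 352.  244.6] [-0.6 -0.6 -0.1] 0.085 0.0
```

View pics/side7.png

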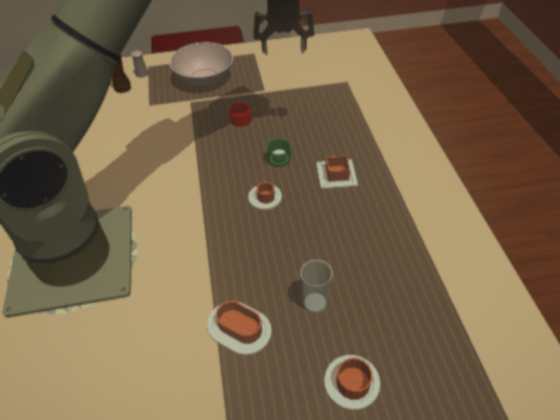

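The final side view shows all four vessels upright in their plates, at (265,191), (338,168), (239,321) and (354,377). The glass, tealight and red pot are where they started.

```bash
python3 -c "
from cell import bot
print(bot.sign_off())"
```

```text
the job is handed in; nothing more can be done
None
```

I've handed in the job at about 30 s on the clock: all four copper vessels sit upright in the wells of their matching plates, the oval and square dishes are lined up to within about 2°, and the glass, tealight and red pot still stand where they started.

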